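# Start the edge burnisher

## Robot

A 7-joint arm with a two-finger parallel gripper is mounted at the origin on the work surface; the furniture and walls round the work are solid. World frame = base frame: x ahead of the robot, y to its left, z up, the work surface at z = 0. Lengths are in m, angles in rad, forces in N, time in s.
With the tool pointing down it reaches from about 0.4 to 0.9 m from the base axis. Payload 5.6 kg.
Tool frame: the origin (TCP) lies between the finger pads; the fingertips stand 11 mm ahead of it and the grasp point (between the pads) lies 8 mm behind it; z points along the fingers, y is the direction in which the jaws open and shut (so a half turn about z gives the same grasp; the last joint's range is limited). The gripper opens to 92 mm and grips with 3 to 60 N. Pads are 20 mm wide; open, the fingers measure 128 mm over their backs; the gripper's body (75 mm by 189 mm) begins 69 mm behind the grasp point.
Start: joints at [-1.172, 0.468, -0.012, 1.603, 0.006, 1.071, -0.056], TCP at [0.278, 0.588, 0.226] pointing down, gripper open.
Joint ranges: [-2.53, 2.53], [-0.31, 2.02], [-1.57, 1.55], [0.28, 2.44], [-1.29, 4.43], [0.15, 1.84], [-2.92, 2.92]. Speed limits (rad/s): [2.57, 2.57, 3.14, 3.14, 3.14, 3.14, 3.14].

## Interface

Orientations are given as a 3x3 rotation matrix whose columns are the frame's x, y, z axes.
In Python, from cell import monitor, vision, order, finder gives the robot as it stands. The module is installed in compiled form; this text tells all that it offers.
- The arm moves only by the tool carry_out, never from a script. Its argument "series" is a list of rows, each a list of 7 numbers: the turn, a rotation vector about the tool's x, y, z as a fraction of full scale, then the shift along the tool's x, y, z as a fraction of full scale, then the opening, from -1 (shut) to 1 (fully open). A call has 1 to 10 rows; each row is the pose to reach, as a shift and turn from the pose commanded when the call began, along the tool's axes at that moment; what a row does not reach only later rows make up. Full scale, the value 1, is 200 mm for a shift and 2 rad for a turn. A row lasts 1/8 s, in which the tool goes at most 62.5 mm and 10.7 degrees, less where a joint would pass 70% of its speed; a pose out of reach is approached as far as the arm can. A call with a number of a shift or a turn outside -1 to 1 is refused whole. A call with a gripper value outside its range is refused whole. The fingers move at their own pace and stop on an object; "newtons" is the grip in N (left out, the last holds). Time passes only in rows, so rows that repeat a pose let the fingers close. It gives the time, the measured TCP pose, the force and the opening at its end, in the units of the state.
- monitor.sense(): the state, without advancing time (a new reading comes with each control period).
- vision.camera(name): name is "scene" or "top" or "wrist"; returns a dict with "pixels" (400x640x3 uint8, red, green, blue), "range_z" (400x640 float32, m along the optical axis (not along the pixel's ray), 0 where there is no reading), "mtx" (3x3 intrinsics, pixels), "T" (4x4, takes a point from camera to world coordinates). Camera axes: x right, y up, looking along -z (the intrinsics and any distortion apply to the point x, -y, -z); pixel columns grow to the right and rows downward; lengths in m; the calibration is good to about 2 mm. A picture is of the moment at which its call begins.
- order.sign_off(): hands the job in, once; it reports no verdict.
Trained networks look in a picture, given as the dict that the camera call returned (one of the last four; its "shot" number tells which), for a name from the list of things; names that differ only in an ending like _2 or _b are one class to them, and where a whole thing is asked for, a point or a joint stands for the part that bears it (a point fixed in the world has none). Each returns a list of dicts, best first, with "conf" (0 to 1); they miss things now and then, are a little off and sometimes report something else, mostly with a low value. They report only what shows in the picture. A call takes as long as a camera call. They do not tell look-alikes from the thing itself.
- finder.trace(picture, label): "region" (400x640 bool, what is visible of it) and "rect" ([centre column, centre row, width, height] in pixels, round what is visible of it).
The state is a dict: "time_s": time; "joint_pos": joint angles; "joint_velocities": joint speeds; "effort": joint torques, N m; "eef_pos": TCP position; "eef_rot": TCP orientation; "force": force on the tool from outside, world axes, zero at the start; "ft_torque": the same for the moment, N m; "width": finger opening in m.
Only numpy, scipy, OpenCV 4.12 (cv2) and the standard library are available. Lean on these libraries where they do the work, as an engineer would, in place of code of your own. Each camera call takes 0.05 s, during which the arm holds its last target.

## Task

Start the edge burnisher: first push down the raised end of the black rocker, next to the green dot on the grey switch box, so that it is fully on; then push the yellow button on the blue machine fully in; last, press the green button right down and finish while still holding it down with the fingers. Keep to that order and never press the red button. Nothing is to be picked up: do not lift the switch box or shove it about, and leave the other things on the table where they are.

Things in the scene. Friction and masses are not known exactly. Their poses are not given: they have to be found in the camera images.
- switch_box: loose grey mains switch box, 130 (its x) x 90 (its y) x 41 mm high plus a white 3 mm rocker frame, 0.9 kg; origin at the centre of its underside; at yaw 0 its front faces the robot and its +x points away; the green dot on its top lies at its +x end, 48 mm from the centre
- rocker_on_end (a point): point on the upper face of the ON half of the black rocker (the half next to the green dot, raised at the start), 18 mm from the hinge toward the dot; it moves with the rocker, about 55 mm above the table when off and 50 mm when on
- rocker (a joint): angle of the black rocker (50 mm long along the box's x, 26 mm wide, hinge along the box's y at the middle of the box): 0 = off (ON half sloping up by 0.3 rad), 0.3 = fully on (ON half level, 50 mm above the table, 6 mm above its frame). It takes about 2 to 4 N on the ON half and stays where it is left
- burnisher: blue electric edge burnisher fixed to the table, 190 (its x) x 210 (its y) mm; low control deck 51 mm high at its front (-x half, towards the robot), motor housing 90 mm high at its back from 4 mm behind the centre, grooved wooden mandrel sticking out of the right side; origin at the centre of its underside. Three push buttons stand in a row on the deck, 66 mm apart along its y and 50 mm in front of its centre; which colour stands where changes
- extract_top (a point): yellow button (dust extractor), centre of its flat top face; 23 mm above the deck when out, so about 74 mm above the table
- extract (a joint): travel of the yellow button, m: 0 = out, 0.007 = fully in; round cap 32 mm across in a black round housing 48 mm across and 12 mm high; the cap moves straight down; it takes about 3 N and stays in where it is left
- run_top (a point): green button (run), centre of its flat top face; 23 mm above the deck when out, so about 74 mm above the table
- run (a joint): travel of the green button, m: 0 = out, 0.007 = fully down; round cap 32 mm across in a black round housing 48 mm across and 12 mm high; the cap moves straight down; a spring (1.5 N at the start, 5 N fully down) lifts it again when released
- run_base: fixed black housing of the green button with the cap it carries; origin at the centre of the housing's underside, on the deck, 51 mm above the table
- stop_top (a point): red button (stop), not to be pressed, centre of its flat top face; 23 mm above the deck when out, so about 74 mm above the table
- stop (a joint): travel of the red button, m: 0 = out, 0.007 = down; round cap 32 mm across in a black round housing 48 mm across and 12 mm high; the cap moves straight down; sprung like the green one
- wax_block: round yellow cake of wax, 51 mm across, 17 mm high; a loose bystander, to be left alone; origin at the centre of its underside
- thread_spool_1: standing spool of brown thread, about 51x73x52 mm; a loose bystander, to be left alone; origin at the centre of its underside
- edge_clip: white plastic edge clip lying, 82x26x25 mm; a loose bystander, to be left alone; origin at the centre of its underside
- wood_block: small brown wooden block, 30x36x30 mm; a loose bystander, to be left alone; origin at the centre of its underside
- maul: standing maul (mallet) with white head below and dark handle up, 63 mm across, 225 mm tall; a loose bystander, to be left alone; origin at the centre of its underside
There are look-alikes about, which are no part of the job. Leave any purple look-alike of the switch_box alone.

How it is judged:
On the way, in this order (a step that is already met when the one before it is completed fails the run):
1. the rocker on the switch box is on (value of joint rocker above 0.24 rad), for 0.2 s.
2. the yellow button is fully in (value of joint rocker above 0.24 rad and value of joint extract above 0.0055 m), for 0.2 s.
3. the green button is held down by the fingers (all of step 2 and value of joint run above 0.005 m and contact force between the fingers and run_base above 1 N), for 0.5 s.
At the end, for the whole second after the job is handed in: the rocker is on (over 0.24 of 0.3 rad), the yellow button is in (over 5.5 of 7 mm), the fingers hold the green button down (over 5 of 7 mm, with more than 1 N), the red button is out, and the switch box stands flat and still on the table (all of step 3 and value of joint stop below 0.002 m and height (world z) of switch_box below 0.008 m and angle between switch_box's own z axis and vertical below 0.1 rad and linear speed of switch_box below 0.02 m/s); the arm keeps its last pose, push and grip.
It fails at once if the red button is pressed (over 3 mm) (value of joint stop above 0.003 m).
It fails at once if the yellow button is pushed (over 3 mm) before the rocker is on (value of joint extract above 0.003 m and value of joint rocker below 0.2 rad).
It fails at once if the green button is pressed (over 3 mm) before the yellow button is in (value of joint run above 0.003 m and value of joint extract below 0.0045 m).
It fails at once if the switch box is lifted (over 12 mm), tipped, or shoved more than 30 mm (height (world z) of switch_box above 0.012 m or angle between switch_box's own z axis and vertical above 0.2 rad or distance of switch_box from where it was at the start of the episode above 0.03 m).
It fails at once if a bystander is moved more than 30 mm (distance of any of wax_block, thread_spool_1, edge_clip, wood_block, maul from where it was at the start of the episode above 0.03 m).
It also fails if it takes over 40 s, if anything falls off the work surface, if the arm or the gripper's body presses on something with over 40 N, if the wrist force passes 120 N, or if a joint passes its speed limit or range.

## Working session

There is one attempt and no reset: what is moved stays moved. The work goes in short steps, Python scripts to look and compute and a tool call to move; the robot and the scene stay as the last step left them, time stands still between calls to the robot, and variables do not carry over. Pictures are saved under pics/ and viewed, and the job is handed in when it is done.

Besides the shell and the picture viewer there is one more tool, called after "Emit:" as name(argument=value, ...), one argument or row to a line, values as JSON. carry_out: Moves the arm, as the interface text tells. Its arguments: {"type":"object","properties":{"series":{"type":"array"},"newtons":{"type":"number"}},"required":["series"]}

```bash
mkdir -p pics
cat > h.py <<'E'
import numpy as np, cv2
from cell import monitor, vision, order, finder
def cloud(p):
    z=p["range_z"]; K=p["mtx"]; v,u=np.mgrid[0:400,0:640]
    X=(u-K[0,2])*z/K[0,0]; Y=(v-K[1,2])*z/K[1,1]
    c=np.stack([X,-Y,-z,np.ones_like(z)],-1)
    w=c@p["T"].T
    w=w[...,:3].copy(); w[z==0]=np.nan
    return w
def save(p,n): cv2.imwrite("pics/"+n+".png",p["pixels"][...,::-1])
E
python3 - <<'E'
from h import *
s=monitor.sense()
print(s["time_s"],s["eef_pos"],s["eef_rot"],s["width"],s["force"])
for n in("top","scene"):
    p=vision.camera(n); save(p,n+"0"); np.savez("pics/"+n+"0.npz",**{k:p[k] for k in("pixels","range_z","mtx","T")})
    for l in("switch_box","rocker_on_end","burnisher","extract_top","run_top","stop_top","maul"):
        r=finder.trace(p,l); print(n,l,[(round(d["conf"],2),[int(x) for x in d["rect"]]) for d in r[:4]])
E
```

```text
0.0 [0.27773321 0.58705952 0.22464879] [[-9.03959165e-01  4.27618311e-01 -6.38790243e-04]
 [ 4.27618773e-01  9.03957731e-01 -1.61394545e-03]
 [-1.12713250e-04 -1.73209948e-03 -9.99998494e-01]] 0.09226859920686112 [ 0.01821764  0.16120088 -0.46420036]
top switch_box [(0.86, [266, 297, 56, 54]), (0.68, [271, 224, 44, 58])]
top rocker_on_end [(0.66, [412, 173, 14, 11]), (0.49, [275, 225, 8, 21]), (0.49, [265, 300, 17, 19])]
top burnisher [(0.73, [430, 158, 123, 89]), (0.33, [293, 142, 21, 13])]
top extract_top [(0.72, [292, 142, 16, 16]), (0.53, [414, 172, 8, 11])]
top run_top [(0.44, [208, 152, 16, 18]), (0.21, [292, 143, 16, 13])]
top stop_top [(0.44, [436, 179, 14, 12])]
top maul [(0.69, [246, 119, 28, 36])]
scene switch_box [(0.77, [209, 212, 59, 49]), (0.66, [276, 186, 61, 51]), (0.38, [276, 180, 16, 15])]
scene rocker_on_end [(0.63, [208, 205, 20, 13]), (0.53, [276, 179, 14, 9]), (0.35, [354, 168, 18, 14])]
scene burnisher [(0.72, [427, 258, 127, 112])]
scene extract_top [(0.58, [402, 250, 15, 14])]
scene run_top []
scene stop_top [(0.67, [414, 274, 12, 16])]
scene maul [(0.69, [344, 113, 22, 67])]
```

```bash
ls pics
```

```text
scene0.npz
scene0.png
top0.npz
top0.png
```

View pics/top0.png

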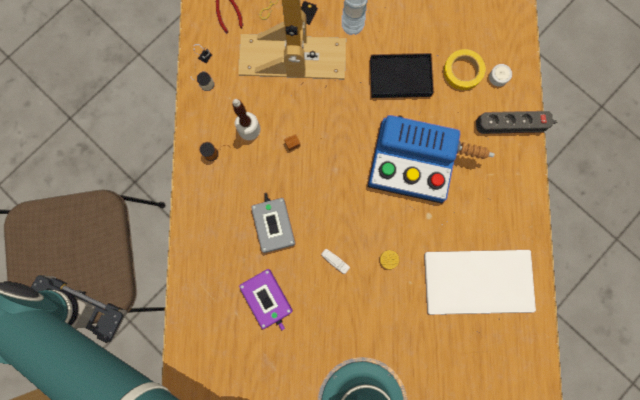

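View pics/scene0.png

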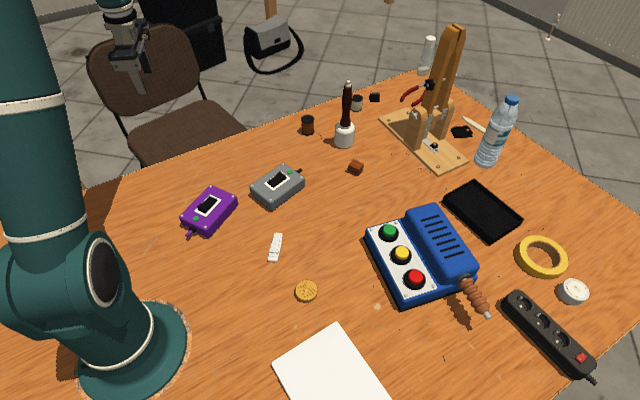

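Run:
```python
import cv2,numpy as np
a=cv2.imread("pics/top0.png")
b=cv2.resize(a[190:340,220:320],None,fx=4,fy=4,interpolation=cv2.INTER_CUBIC)
c=cv2.resize(a[105:215,360:500],None,fx=4,fy=4,interpolation=cv2.INTER_CUBIC)
cv2.imwrite("pics/c1.png",b)
cv2.imwrite("pics/c2.png",c)
```

```text
(no output)
```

View pics/c1.png

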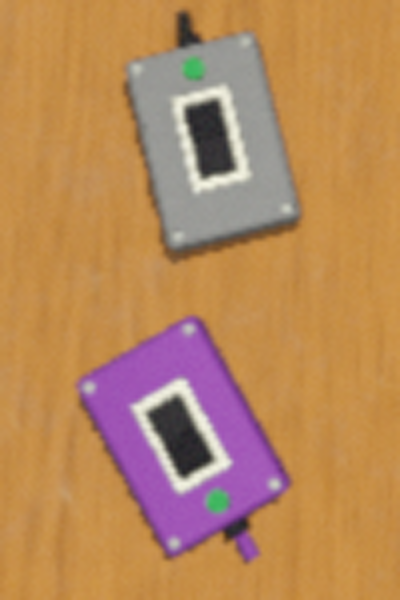

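View pics/c2.png

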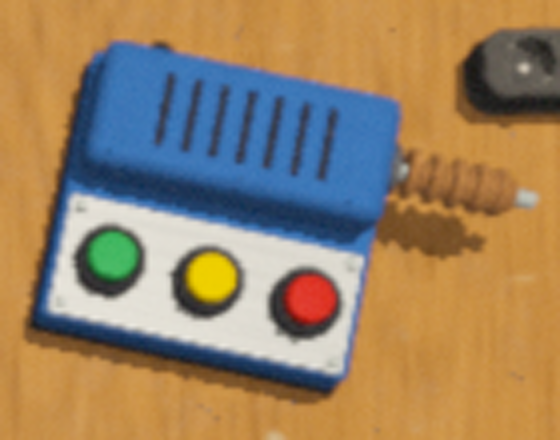

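The top picture shows two candidates. The grey box is at px (273,224) with its green dot at (268,207); the purple look-alike is at (266,298). The grey one is the one meant, and the crop confirms its colour and dot. On the burnisher, green is at (387,169), yellow at (413,174) and red at (437,180).

Run:
```python
from h import *
for n in("top","scene"):
    p=dict(np.load(f"pics/{n}0.npz")); w=cloud(p); im=p["pixels"]
    hsv=cv2.cvtColor(im,cv2.COLOR_RGB2HSV)
    def blob(name,lo,hi,zmin,zmax,area=5):
        m=(cv2.inRange(hsv,lo,hi)>0)&(w[...,2]>zmin)&(w[...,2]<zmax)
        k,L,st,c=cv2.connectedComponentsWithStats(m.astype(np.uint8),connectivity=8)
        for i in range(1,k):
            if st[i,4]>=area:
                P=w[L==i]; print(n,name,c[i].round(1),st[i,4],"med",np.nanmedian(P,0).round(4),"mid",((np.nanmin(P,0)+np.nanmax(P,0))/2).round(4))
    blob("green",(45,100,60),(85,255,255),.03,.09)
    blob("yellow",(20,150,120),(33,255,255),.05,.09,20)
    blob("red",(0,190,120),(6,255,255),.05,.09,20)
    blob("black",(0,0,0),(179,90,60),.04,.07,20)
    m=(cv2.inRange(hsv,(0,0,90),(179,30,160))>0)&(w[...,2]>.03)&(w[...,2]<.05)
    k,L,st,c=cv2.connectedComponentsWithStats(m.astype(np.uint8))
    i=1+st[1:,4].argmax(); P=w[L==i]; print("grey",c[i],st[i,4],np.nanmean(P,0),cv2.minAreaRect(P[:,:2].astype(np.float32)*1000), np.median(P[:,2]))
```

```text
top green [387.8 168.7] 132 med [ 0.6017 -0.0831  0.0727] mid [ 0.604  -0.0852  0.0689]
top green [268. 207.] 21 med [0.5127 0.2347 0.043 ] mid [0.5123 0.2349 0.0417]
top green [274. 315.] 21 med [0.232  0.2213 0.0433] mid [0.2318 0.2213 0.0427]
top yellow [412.4 173.9] 128 med [ 0.5867 -0.1466  0.0723] mid [ 0.5886 -0.1474  0.0684]
top red [437.1 179.4] 118 med [ 0.5708 -0.2101  0.0729] mid [ 0.5706 -0.2114  0.071 ]
top black [203.4  78.4] 110 med [0.8747 0.4102 0.044 ] mid [0.8746 0.4099 0.0444]
top black [206.9 149.4] 130 med [0.6713 0.3964 0.0512] mid [0.6712 0.3961 0.0504]
top black [384.4 175. ] 35 med [ 0.5864 -0.0734  0.0625] mid [ 0.5897 -0.0774  0.0626]
top black [407. 179.] 32 med [ 0.5732 -0.1318  0.0624] mid [ 0.5794 -0.1377  0.0617]
top black [431.9 184.6] 38 med [ 0.5568 -0.1963  0.0623] mid [ 0.5633 -0.2039  0.0614]
top black [271.9 224.1] 115 med [0.4659 0.2237 0.0513] mid [0.4656 0.2238 0.0529]
top black [264.7 299. ] 127 med [0.273  0.2436 0.0515] mid [0.2745 0.2446 0.0517]
grey [272.90900735 225.77389706] 1088 [0.46249588 0.22240154 0.04070124] ((466.2260131835937
[... 1607 characters left out ...]
9.3] 136 med [0.4668 0.2211 0.0504] mid [0.4659 0.2231 0.0507]
scene black [206.8 204.4] 145 med [0.2732 0.2401 0.0507] mid [0.2741 0.2419 0.0512]
scene black [387.1 236. ] 110 med [ 0.5897 -0.0935  0.0617] mid [ 0.6018 -0.0847  0.0576]
scene black [399.4 258.7] 112 med [ 0.5739 -0.1583  0.0613] mid [ 0.5858 -0.1486  0.0564]
scene black [412.4 282.8] 137 med [ 0.5579 -0.221   0.0618] mid [ 0.5695 -0.2115  0.058 ]
scene black [ 83.7 365.6] 30 med [-0.0796 -0.0031  0.0458] mid [-0.0797 -0.0012  0.0458]
grey [276.03400504 183.64609572] 794 [0.46111226 0.21732035 0.04041426] ((466.4739685058594, 222.70892333984375), (127.02891540527344, 88.10323333740234), 13.635788917541504) 0.04051974695809557
```

Emit:
carry_out(
  series=[
    [0, 0, -0.07, -0.17, -0.12, 0, -1],
    [0, 0, -0.14, -0.34, -0.24, 0, -1],
    [0, 0, -0.2, -0.51, -0.36, 0, -1],
    [0, 0, -0.27, -0.68, -0.48, 0, -1],
    [0, 0, -0.338, -0.85, -0.59, 0, -1],
    [0, 0, -0.338, -0.85, -0.59, 0, -1],
    [0, 0, -0.338, -0.85, -0.59, 0, -1],
  ],
  newtons=20,
)

```text
time_s: 1.68
eef_pos: [0.3808, 0.409, 0.2258]
eef_rot: [[-0.973, -0.231, -0.0], [-0.231, 0.973, 0.001], [-0.0, 0.001, -1.0]]
force: [-0.8, 0.5, 0.6]
width: 0.0238
```

```bash
cat >> h.py <<'E'
def go(t):
    s=monitor.sense(); R=np.array(s["eef_rot"]); p=np.array(s["eef_pos"])
    print("t",s["time_s"],"p",p.round(4),"F",np.round(s["force"],2),"w",round(s["width"],4),"yaw_y",np.degrees(np.arctan2(R[1,1],R[0,1])).round(1),"z",R[:,2].round(3))
    print("units",(R.T@(np.array(t)-p)/0.2).round(3))
E
python3 -c "
from h import *
go([.4835,.2277,.10])"
```

```text
t 1.675 p [0.3808 0.409  0.2258] F [-0.77  0.5   0.64] w 0.0238 yaw_y 103.4 z [-0.     0.001 -1.   ]
units [-0.29  -1.001  0.628]
```

Emit:
carry_out(
  series=[
    [0, 0, 0, -0.06, -0.2, 0.05, -1],
    [0, 0, 0, -0.12, -0.4, 0.15, -1],
    [0, 0, 0, -0.18, -0.6, 0.3, -1],
    [0, 0, 0, -0.24, -0.8, 0.45, -1],
    [0, 0, 0, -0.29, -1.0, 0.6, -1],
    [0, 0, 0, -0.29, -1.0, 0.63, -1],
    [0, 0, 0, -0.29, -1.0, 0.63, -1],
  ],
)

```text
time_s: 2.55
eef_pos: [0.4832, 0.229, 0.0993]
eef_rot: [[-0.972, -0.234, -0.001], [-0.234, 0.972, 0.001], [0.001, 0.001, -1.0]]
force: [0.5, -0.6, 0.3]
width: 0.0004
```

```bash
python3 -c "
from h import *
go([.4835,.2277,.061])
p=vision.camera('scene');save(p,'s1')
a=cv2.resize(p['pixels'][60:260,180:400],None,fx=3,fy=3)[...,::-1];cv2.imwrite('pics/s1c.png',a)
p=vision.camera('wrist');save(p,'w1')"
```

```text
t 2.55 p [0.4832 0.229  0.0993] F [ 0.46 -0.56  0.34] w 0.0004 yaw_y 103.5 z [-0.001  0.001 -1.   ]
units [ 0.    -0.007  0.191]
```

View pics/s1c.png

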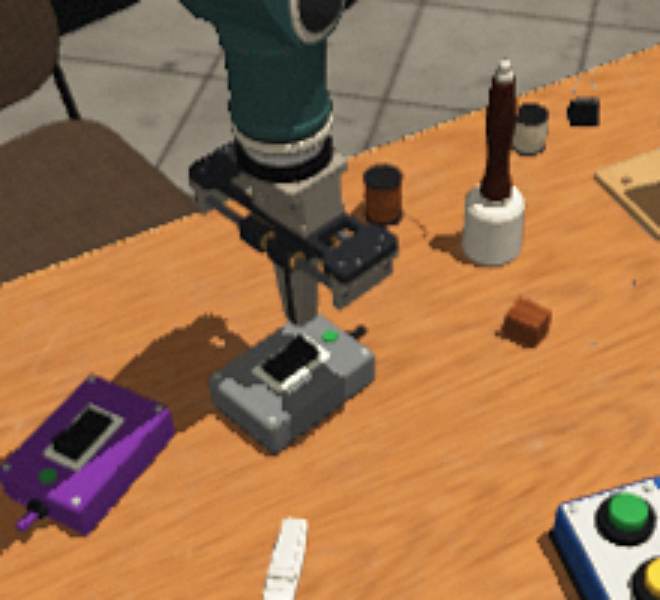

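View pics/w1.png

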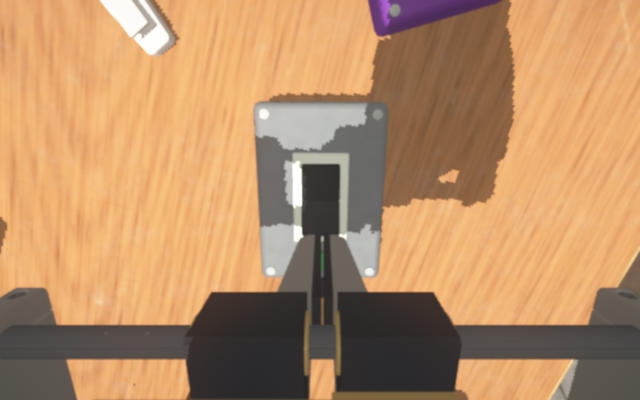

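The wrist view shows the closed fingertips (322,240) centred across the grey box, above the ON end of its rocker. Going down next.

Emit:
carry_out(
  series=[
    [0, 0, 0, 0, -0.007, 0.06, -1],
    [0, 0, 0, 0, -0.007, 0.12, -1],
    [0, 0, 0, 0, -0.007, 0.15, -1],
    [0, 0, 0, 0, -0.007, 0.17, -1],
    [0, 0, 0, 0, -0.007, 0.185, -1],
    [0, 0, 0, 0, -0.007, 0.195, -1],
    [0, 0, 0, 0, -0.007, 0.195, -1],
    [0, 0, 0, 0, -0.007, 0.195, -1],
  ],
)

```text
time_s: 3.65
eef_pos: [0.4857, 0.2262, 0.0614]
eef_rot: [[-0.973, -0.232, 0.003], [-0.232, 0.973, 0.001], [-0.003, 0.001, -1.0]]
force: [3.3, 0.4, 5.9]
width: 0.0006
```

```bash
python3 -c "
from h import *
go([.4835,.2277,.061])
p=vision.camera('wrist');save(p,'w2')"
```

```text
t 3.65 p [0.4857 0.2262 0.0614] F [3.29 0.36 5.88] w 0.0006 yaw_y 103.4 z [ 0.003  0.001 -1.   ]
units [0.009 0.01  0.002]
```

View pics/w2.png

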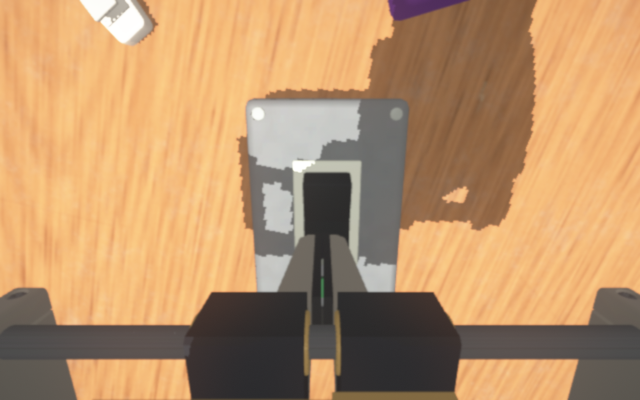

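Emit:
carry_out(
  series=[
    [0, 0, 0, 0, 0, 0.008, -1],
    [0, 0, 0, 0, 0, 0.016, -1],
    [0, 0, 0, 0, 0, 0.016, -1],
    [0, 0, 0, 0, 0, 0.016, -1],
  ],
)

```text
time_s: 4.2
eef_pos: [0.4858, 0.2263, 0.061]
eef_rot: [[-0.973, -0.232, 0.003], [-0.232, 0.973, 0.001], [-0.003, 0.001, -1.0]]
force: [-3.7, -3.8, 30.2]
width: 0.001
```

Emit:
carry_out(
  series=[
    [0, 0, 0, 0, 0, -0.15, -1],
    [0, 0, 0, 0, 0, -0.3, -1],
    [0, 0, 0, 0, 0, -0.45, -1],
    [0, 0, 0, 0.1, 0, -0.5, -1],
    [0, 0, 0, 0.4, 0, -0.5, -1],
    [0, 0, 0, 0.4, 0, -0.5, -1],
  ],
)

```text
time_s: 4.95
eef_pos: [0.4006, 0.2051, 0.156]
eef_rot: [[-0.972, -0.234, -0.007], [-0.234, 0.972, -0.004], [0.007, -0.002, -1.0]]
force: [0.7, -0.3, 0.1]
width: 0.0007
```

Run:
```python
from h import *
for n in("top","scene","wrist"):
    p=vision.camera(n); save(p,n+"3"); w=cloud(p); 
    # heights along the box axis
    for d in range(-24,25,6):
        q=np.array([.466+d*.001*.973,.2235+d*.001*.232])
        dd=np.hypot(w[...,0]-q[0],w[...,1]-q[1]); m=(dd<.005)&(w[...,2]<.09)
        print(n,d,m.sum(),np.nanmedian(w[m],0)[2].round(4) if m.any() else None,end="; ")
    print()
    if n!="wrist":
        hsv=cv2.cvtColor(p["pixels"],cv2.COLOR_RGB2HSV); m=(cv2.inRange(hsv,(45,100,60),(85,255,255))>0)&(np.hypot(w[...,0]-.513,w[...,1]-.2345)<.03); print("dot",m.sum(),np.median(w[m],0))
go([.5865,-.148,.12])
```

```text
top -24 0 None; top -18 0 None; top -12 0 None; top -6 0 None; top 0 0 None; top 6 0 None; top 12 0 None; top 18 0 None; top 24 0 None; 
dot 0 [nan nan nan]
scene -24 15 0.0472; scene -18 11 0.0564; scene -12 5 0.0536; scene -6 7 0.0526; scene 0 6 0.0515; scene 6 6 0.049; scene 12 10 0.0495; scene 18 6 0.0497; scene 24 4 0.0493; 
dot 19 [0.51384814 0.23439418 0.04293288]
wrist -24 0 None; wrist -18 0 None; wrist -12 0 None; wrist -6 0 None; wrist 0 0 None; wrist 6 0 None; wrist 12 0 None; wrist 18 0 None; wrist 24 0 None; 
t 5.1 p [0.4066 0.2073 0.1573] F [0.75 0.68 0.03] w 0.0001 yaw_y 103.4 z [-0. -0. -1.]
units [-0.463 -1.937  0.187]
  return _methods._mean(a, axis=axis, dtype=dtype,
  ret = um.true_divide(
```

View pics/wrist3.png

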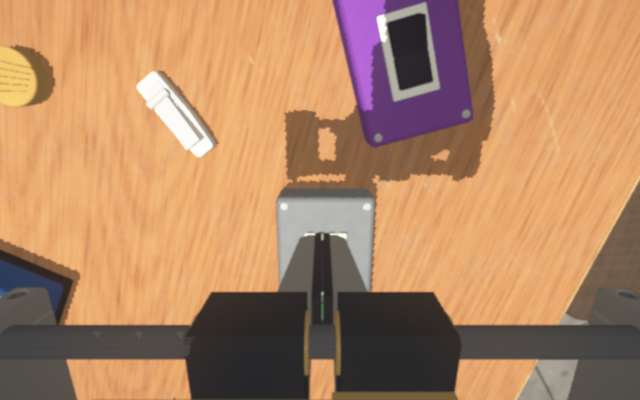

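The rocker is on: in the scene depth the ON half is level at 49–50 mm, the OFF half has risen to 56 mm, and the dot hasn't moved. Next, the yellow button.

Emit:
carry_out(
  series=[
    [0, 0, 0, -0.05, -0.2, 0, -1],
    [0, 0, 0, -0.1, -0.4, 0, -1],
    [0, 0, 0, -0.15, -0.6, 0, -1],
    [0, 0, 0, -0.2, -0.8, 0, -1],
    [0, 0, 0, -0.24, -0.98, 0, -1],
    [0, 0, 0, -0.24, -0.98, 0, -1],
  ],
)

```text
time_s: 5.85
eef_pos: [0.5004, 0.0245, 0.1571]
eef_rot: [[-0.974, -0.226, 0.0], [-0.226, 0.974, -0.001], [0.0, -0.001, -1.0]]
force: [-0.5, 0.5, -0.3]
width: 0.0006
```

Emit:
carry_out(
  series=[
    [0, 0, 0, -0.05, -0.2, 0, -1],
    [0, 0, 0, -0.1, -0.4, 0.05, -1],
    [0, 0, 0, -0.15, -0.6, 0.1, -1],
    [0, 0, 0, -0.2, -0.8, 0.15, -1],
    [0, 0, 0, -0.22, -0.95, 0.19, -1],
    [0, 0, 0, -0.22, -0.95, 0.19, -1],
    [0, 0, 0, -0.22, -0.95, 0.19, -1],
  ],
)

```text
time_s: 6.72
eef_pos: [0.5855, -0.1452, 0.119]
eef_rot: [[-0.972, -0.233, -0.001], [-0.233, 0.972, 0.001], [0.001, 0.001, -1.0]]
force: [0.4, 0.3, 0.2]
width: 0.0007
```

Run:
```python
from h import *
go([.5865,-.148,.078])
p=vision.camera('scene'); w=cloud(p)
cv2.imwrite('pics/s4.png',cv2.resize(p['pixels'][120:330,300:520],None,fx=3,fy=2.85)[...,::-1])
```

```text
t 6.725 p [ 0.5855 -0.1452  0.119 ] F [0.43 0.32 0.18] w 0.0007 yaw_y 103.5 z [-0.001  0.001 -1.   ]
units [-0.002 -0.015  0.205]
```

View pics/s4.png

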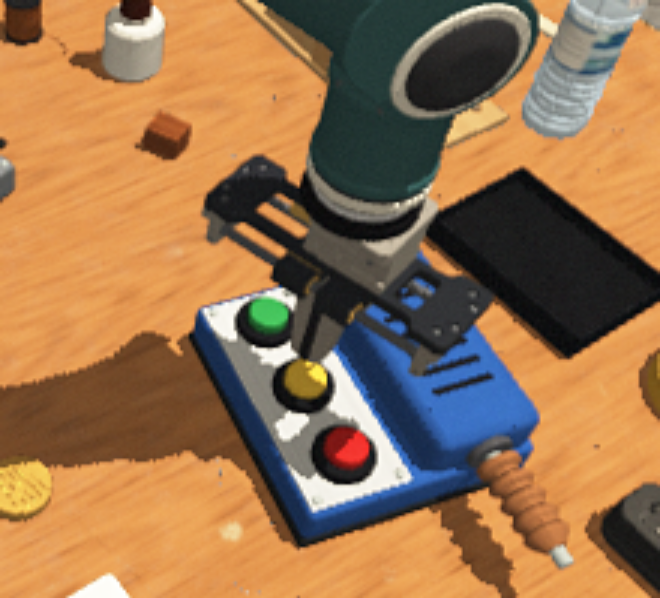

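Fingertips are above the yellow button at crop (308,355) and well clear of green and red. Pressing now.

Emit:
carry_out(
  series=[
    [0, 0, 0, 0, -0.015, 0.06, -1],
    [0, 0, 0, 0, -0.015, 0.12, -1],
    [0, 0, 0, 0, -0.015, 0.15, -1],
    [0, 0, 0, 0, -0.015, 0.17, -1],
    [0, 0, 0, 0, -0.015, 0.19, -1],
    [0, 0, 0, 0, -0.015, 0.205, -1],
    [0, 0, 0, 0, -0.015, 0.212, -1],
    [0, 0, 0, 0, -0.015, 0.212, -1],
    [0, 0, 0, 0, -0.015, 0.212, -1],
  ],
)

```text
time_s: 7.9
eef_pos: [0.5861, -0.1497, 0.0783]
eef_rot: [[-0.973, -0.232, -0.0], [-0.232, 0.973, 0.0], [-0.0, 0.0, -1.0]]
force: [-4.7, 1.2, 10.2]
width: 0.0003
```

Emit:
carry_out(
  series=[
    [0, 0, 0, 0, 0, 0.006, -1],
    [0, 0, 0, 0, 0, 0.01, -1],
    [0, 0, 0, 0, 0, 0.01, -1],
    [0, 0, 0, 0, 0, 0.01, -1],
  ],
)

```text
time_s: 8.4
eef_pos: [0.5862, -0.1497, 0.078]
eef_rot: [[-0.973, -0.232, 0.0], [-0.232, 0.973, 0.001], [-0.0, 0.001, -1.0]]
force: [-8.9, 2.1, 22.7]
width: 0.0006
```

Emit:
carry_out(
  series=[
    [0, 0, 0, 0, 0, -0.06, -1],
    [0, 0, 0, 0, 0, -0.16, -1],
    [0, 0, 0, 0, 0, -0.22, -1],
    [0, 0, 0, -0.1, 0.1, -0.22, -1],
    [0, 0, 0, -0.14, 0.29, -0.22, -1],
    [0, 0, 0, -0.14, 0.29, -0.22, -1],
    [0, 0, 0, -0.14, 0.29, -0.22, -1],
  ],
)

```text
time_s: 9.28
eef_pos: [0.6002, -0.0875, 0.1193]
eef_rot: [[-0.973, -0.232, 0.001], [-0.232, 0.973, -0.001], [-0.0, -0.001, -1.0]]
force: [-0.0, 0.2, -0.3]
width: 0.0007
```

Run:
```python
from h import *
go([.6013,-.0845,.078])
for n in("scene","top"):
    p=vision.camera(n); w=cloud(p)
    save(p,n+"5")
    for nm,q in dict(y=(.5865,-.148),g=(.6013,-.0845),r=(.571,-.2115)).items():
        m=(np.hypot(w[...,0]-q[0],w[...,1]-q[1])<.011)&(w[...,2]<.08); print(n,nm,m.sum(),np.median(w[m],0).round(4))
    if n=="scene": cv2.imwrite('pics/s5.png',cv2.resize(p['pixels'][120:330,300:520],None,fx=3,fy=2.85)[...,::-1])
```

```text
t 9.275 p [ 0.6002 -0.0875  0.1193] F [-0.01  0.2  -0.28] w 0.0007 yaw_y 103.4 z [ 0.001 -0.001 -1.   ]
units [-0.009  0.013  0.207]
scene y 63 [ 0.5863 -0.1488  0.0663]
scene g 61 [ 0.6005 -0.0856  0.0735]
scene r 72 [ 0.571  -0.211   0.0738]
top y 0 [nan nan nan]
top g 6 [ 0.5927 -0.0832  0.0733]
top r 0 [nan nan nan]
  return _methods._mean(a, axis=axis, dtype=dtype,
  ret = um.true_divide(
```

View pics/s5.png

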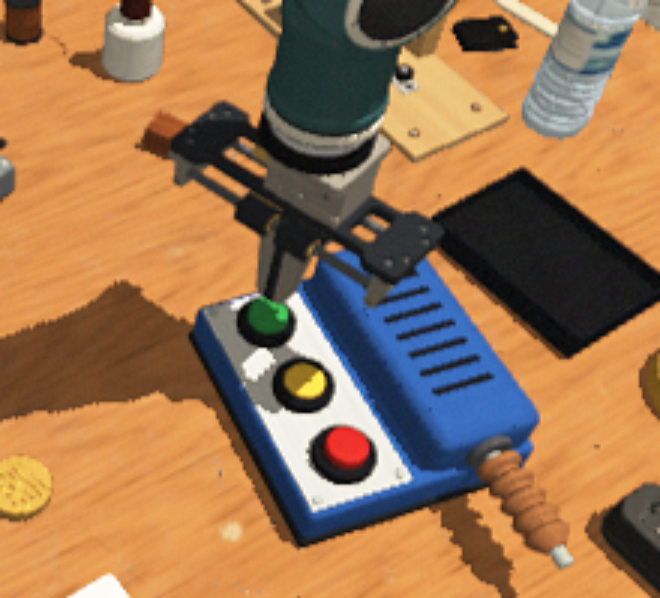

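The yellow button is in (66 mm, against 74 mm for green and red), and the fingers are above green. Pressing green and holding it.

Emit:
carry_out(
  series=[
    [0, 0, 0, -0.007, 0.013, 0.06, -1],
    [0, 0, 0, -0.007, 0.013, 0.12, -1],
    [0, 0, 0, -0.007, 0.013, 0.15, -1],
    [0, 0, 0, -0.007, 0.013, 0.17, -1],
    [0, 0, 0, -0.007, 0.013, 0.19, -1],
    [0, 0, 0, -0.007, 0.013, 0.205, -1],
    [0, 0, 0, -0.007, 0.013, 0.215, -1],
    [0, 0, 0, -0.007, 0.013, 0.218, -1],
    [0, 0, 0, -0.007, 0.013, 0.218, -1],
    [0, 0, 0, -0.007, 0.013, 0.218, -1],
  ],
)

```text
time_s: 10.62
eef_pos: [0.6004, -0.0842, 0.0782]
eef_rot: [[-0.973, -0.232, -0.0], [-0.232, 0.973, 0.0], [0.0, 0.001, -1.0]]
force: [-9.5, 1.5, 21.9]
width: 0.0001
```

Emit:
carry_out(
  series=[
    [0, 0, 0, 0, 0, 0.004, -1],
    [0, 0, 0, 0, 0, 0.004, -1],
    [0, 0, 0, 0, 0, 0.004, -1],
    [0, 0, 0, 0, 0, 0.004, -1],
    [0, 0, 0, 0, 0, 0.004, -1],
    [0, 0, 0, 0, 0, 0.004, -1],
    [0, 0, 0, 0, 0, 0.004, -1],
    [0, 0, 0, 0, 0, 0.004, -1],
  ],
)

```text
time_s: 11.62
eef_pos: [0.6005, -0.0842, 0.0781]
eef_rot: [[-0.973, -0.232, -0.0], [-0.232, 0.973, 0.001], [0.0, 0.001, -1.0]]
force: [-12.0, 1.2, 26.6]
width: 0.0007
```

Run:
```python
from h import *
go([.6013,-.0845,.078])
p=vision.camera("scene"); w=cloud(p); save(p,"s6")
for nm,q in dict(y=(.5865,-.148),g=(.6013,-.0845),r=(.571,-.2115),on=(.4835,.2277),off=(.4485,.2193),dot=(.513,.2345)).items():
    m=(np.hypot(w[...,0]-q[0],w[...,1]-q[1])<(.011 if nm in "ygr" else .005))&(w[...,2]<.08); print(nm,m.sum(),np.median(w[m],0).round(4))
```

```text
t 11.625 p [ 0.6005 -0.0842  0.0781] F [-11.98   1.15  26.58] w 0.0007 yaw_y 103.4 z [-0.     0.001 -1.   ]
units [-0.004 -0.002  0.   ]
y 61 [ 0.5864 -0.1482  0.0664]
g 19 [ 0.5925 -0.0881  0.0701]
r 73 [ 0.5711 -0.2114  0.0731]
on 10 [0.4831 0.228  0.0492]
off 13 [0.4467 0.2201 0.0543]
dot 8 [0.5125 0.2343 0.0436]
```

View pics/s6.png

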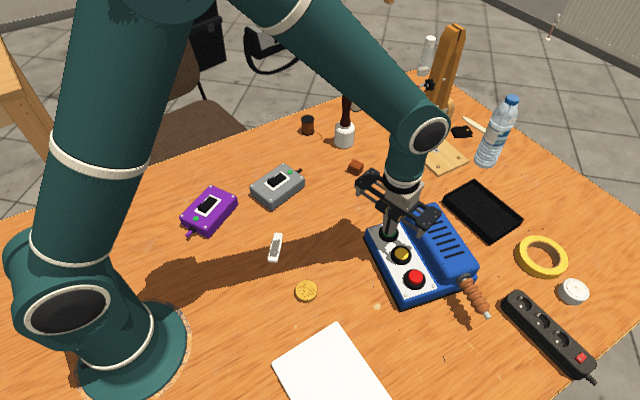

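The picture shows the fingers on green at (390,232) with yellow (401,255) low and red (414,278) out. Nothing else has moved. Tip height is 67 mm at 27 N, so green is at its stop.

```bash
python3 -c "
from h import *
print(order.sign_off()); go([.6,-.084,.078])"
```

```text
the job is handed in; nothing more can be done
None
the job is handed in; nothing more can be done
```

I switched the rocker on the grey box on, pushed the yellow button in, then pressed green and handed in with the fingers still holding it. No verdict came back, and the job took about 12 s of the 40 s allowed.

Last checks before hand-in:
- **Rocker:** the ON half is level at about 49 mm, and the OFF half has risen to 54–56 mm. The box's green dot is within about 1 mm of where it started.
- **Yellow:** the top is at 66 mm, down from about 73 mm, so it is in.
- **Green:** the fingertips are at 67 mm with about 27 N upward on the tool, which means the button is at its stop. The camera reading of 70 mm for green did not agree. The fingers cover most of the cap and probably skewed that reading, so I went by the arm position and force.
- **Red:** still out at 73 mm.
- **Bystanders and purple box:** none looks moved in the scene picture; I did not measure them.
- **Top camera:** the arm blocked its view during the checks, so these heights come from the scene camera only.

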